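Turn the bun carousel to the arrow and set its brake

ROBOT

A 7-joint arm with a two-finger parallel gripper is mounted at the origin on a cart in front of the work surface, level with it; the furniture and walls round the work are solid. World frame = base frame: x ahead of the robot, y to its left, z up, the work surface at z = 0. Lengths are in m, angles in degrees, forces in N, time in s.
With the tool pointing down it reaches from about 0.425 to 0.95 m from the base axis. Payload 16.7 kg.
Tool frame: the origin (TCP) lies on the centre line of the jaws, within the pads' length; the fingertips stand 17 mm ahead of it and the grasp point (between the pads) lies 2 mm behind it; z points along the fingers, y is the line along which they close (so a half turn about z gives the same grasp; the last joint's range is limited). The gripper opens to 94 mm and grips with 3 to 60 N. Pads are 16 mm wide; open, the fingers measure 119 mm over their backs; the gripper's body (75 mm by 177 mm) begins 78 mm behind the grasp point.
Start: joints at [-84.483, 24.414, 4.234, 92.017, -1.954, 63.644, -3.845], TCP at [0.164, 0.655, 0.222] pointing down, gripper open.
Joint ranges: [-163.25, 163.25], [-28.42, 122.38], [-70.27, 78.77], [12.13, 141.07], [-58.53, 238.53], [9.26, 117.41], [-156.51, 156.51]. Speed limits (degrees/s): [108.29, 108.29, 136.94, 136.94, 172.46, 172.46, 172.46].

INTERFACE

Orientations are given as [roll, pitch, yaw] about the fixed x, y, z axes, in that order (R = Rz(yaw) Ry(pitch) Rx(roll)).
In Python, from plant import manip gives the robot as it stands.
- The arm moves only by the tool move_arm, never from a script. Its argument "series" is text: rows parted by semicolons, each of 5 numbers parted by spaces: the shift along the tool's x, y, z in units of 1 m (1.0 is 1 m), then the turn about the tool's z in units of 45 degrees (1.0 is 45 degrees), then the opening, from -1 (shut) to 1 (fully open), so that 0 is half open. A call has exactly 10 rows; each row is the pose to reach, as a shift and turn from the pose commanded when the call began, along the tool's axes at that moment; what a row does not reach only later rows make up. A row lasts 1/12 s, in which the tool goes at most 41.7 mm and 7.16 degrees, less where a joint would pass 70% of its speed; a pose out of reach is approached as far as the arm can. A call with a number of a shift or a turn outside -1 to 1 is refused whole. A call with a gripper value outside its range is refused whole. The fingers move at their own pace and stop on an object; the grip force is fixed at half the most. Time passes only in rows, so rows that repeat a pose let the fingers close, or fill a call up. It gives the time, the measured TCP pose, the force, the opening and the grip force at its end, in the units of the state.
- manip.sense(): the state, without advancing time (a new reading comes with each control period).
- manip.read_camera(name): name is "side" or "top" or "wrist"; returns (picture, depth): 480x640x3 uint8, blue, green, red; 480x640 float32, m along the optical axis (not along the pixel's ray), 0 where there is no reading.
- manip.camera_model(name): a dict with "camera_matrix" (3x3 intrinsics, pixels), "pose" (4x4, takes a point from camera to world coordinates); the wrist camera has in their place "hand_eye" (4x4, takes a point from camera to tool coordinates, whose origin is the TCP and whose axes are the flange's). Camera axes: x right, y down, z forward; pixel columns grow to the right and rows downward; lengths in m; the calibration is good to about 2 mm. A picture is of the moment at which its call begins: read the wrist's pose just before it. camera_model takes no time and is no camera call.
- manip.hand_in(): hands the job in; it is judged then, once.
The state is a dict: "clock": time; "joint_pos": joint angles; "joint_velocities": joint speeds; "joint_torque": joint torques, N m; "ee_pos": TCP position; "tool_rot": TCP orientation; "ft_force": force on the tool from outside, world axes, zero at the start; "moment": the same for the moment, N m; "gripper_width": finger opening in m; "grasp_force": force on a finger pad.
Only numpy, scipy, OpenCV 4.12 (cv2) and the standard library are available. Lean on these libraries where they do the work, as an engineer would, in place of code of your own. Each camera call takes 0.05 s, during which the arm holds its last target. There are 200 camera calls.

TASK

One of the three choux buns on the carousel came out pale and smooth. With a fingertip, gently push a spoke of the carousel's top handle round (either way, without flinging it) until the pale bun's dish stands squarely at the yellow arrow and is at rest; then push the red brake lever inward all the way to its stop and leave the bun at the arrow. Do not touch or lift the buns, and leave the other things on the worktop alone.

Things in the scene. Friction and masses are not known exactly. Their poses are not given: they have to be found in the camera images.
- stand: dark steel foot of the carousel, fixed; origin on the worktop under the hub's vertical axis. Foot disc 160 mm across, 14 mm high; a tongue 46 mm wide, 10 mm high runs 215 mm along its -x and bears the yellow arrow near its end, pointing inward at the hub; a second tongue runs along +y to the brake's pivot
- carousel (a joint): turning part on the stand: rad turned anticlockwise (from above) since the start; over a turn either way. Friction (0.12 N m) stops it nearly at once when the push ends. Low down are three white dishes, 94 mm across, rims 27 mm above the worktop, centres 118 mm from the axis, 120 degrees apart. The hub, 40 mm across, is 119 mm high, with the three-spoked handle at its top
- spoke_0 (a point): first handle spoke: point on its middle line, 75 mm from the hub's axis, 106 mm above the worktop; turns with the carousel. Spokes are level round rods 12 mm thick from the hub to 92 mm from the axis, a black ball 20 mm across on the end, and lie midway between the dishes as seen from above; the buns' tops stay under 78 mm above the worktop
- spoke_1 (a point): the same on the second spoke, 120 degrees further anticlockwise
- spoke_2 (a point): the same on the third spoke, 240 degrees further anticlockwise
- arrow_spot (a point): the spot the arrow points at, 118 mm from the hub's axis along the stand's -x, 24 mm above the worktop: the pale bun's centre belongs over it. Fixed to the stand
- brake (a joint): red brake lever, rad: 0 = swung outward (off), 0.9 = pushed in to its stop (locked); turns level, anticlockwise from above as it locks; starts between 0 and 0.15; stays where left (about 1.5 N at the knob moves it). Bar 90 mm long with an upright red knob at its end; locked it points from the pivot along the stand's -x, off 52 degrees further outward. It does not resist the carousel's turning
- brake_knob (a point): on the axis of the lever's upright red knob, at half height, 54 mm above the worktop; the knob is 20 mm across and reaches from 29 to 79 mm above the worktop; 90 mm from the pivot
- brake_pivot (a point): on the lever's vertical pivot axis, at x = 30 mm, y = 195 mm of the stand, 27 mm above the worktop
- pale_bun: pale golden, smooth choux bun, 62x66x51 mm, loose in one of the dishes (a low seat ring keeps it within 5 mm of the dish's centre), origin at the centre of its underside, 22 mm above the worktop
- brown_bun_1: brown, rough crackled choux bun, 76x81x53 mm, loose in another dish, origin at the centre of its underside
- brown_bun_2: brown, rough crackled choux bun, 69x80x53 mm, loose in the third dish, origin at the centre of its underside
- timer: bystander: round white kitchen timer with red knob, 68x68x37 mm, on the left; origin under its centre
- paper_dish: bystander: small flared white dish, 74 mm across, 24 mm high, on the left; origin under its centre
- nozzle_1: bystander: upright white piping nozzle, 22x22x36 mm, on the left; origin under its centre
- nozzle_2: bystander: second upright white piping nozzle, 22x22x36 mm, on the left; origin under its centre
- spice_jar: bystander: spice jar with black cap, 45x45x105 mm, at the front right; origin under its centre
There are look-alikes about, which are no part of the job. Leave any green or turquoise look-alike of the brown_bun_1 alone.

How it is judged:
By the outcome, as a careful person would: the job done as asked, in the order asked, and still so for the second after the job is handed in, with the robot touching nothing.
It also fails if it takes over 64 s, if anything falls off the work surface, if the arm or the gripper's body presses on something with over 40 N, if the wrist force passes 120 N, or if a joint passes its speed limit or range.

## Working session

There is one attempt and no reset: what is moved stays moved. The work goes in short steps, Python scripts to look and compute and a tool call to move; the robot and the scene stay as the last step left them, time stands still between calls to the robot, and variables do not carry over. Pictures are saved under pics/ and viewed, at most 10 in all, crops included, and the job is handed in when it is done.

Besides the shell and the picture viewer there is one more tool, called by a JSON object that holds its "api" and its "payload", one argument or row to a line. move_arm: Moves the arm, as the interface text tells. Shifts and turns lie within -1 to 1; 1 stands for 1 m of shift or 45 degrees of turn. Its arguments: {"type":"object","properties":{"series":{"type":"string"}},"required":["series"]}

```bash
mkdir -p pics; python3 - <<'E'
from plant import manip
import cv2,numpy as np
s=manip.sense();print(s)
for n in("top","side"):
    p,d=manip.read_camera(n);cv2.imwrite(f"pics/{n}0.png",p);np.save(f"pics/{n}0.npy",d)
    m=manip.camera_model(n);print(n,m)
print(manip.camera_model("wrist"))
E
```

```text
{'clock': 0.0, 'joint_pos': array([-84.48174732,  24.44748799,   4.23084476,  92.05064838,
        -1.9530327 ,  63.64481213,  -3.84450743]), 'joint_velocities': array([ 0.09347086, -0.06357409, -0.00447425, -0.00178883,  0.09193682,
        0.04683271, -0.02499782]), 'joint_torque': array([ 3.20176085e-03, -9.35810494e+01,  3.66818972e+00, -4.54211462e+01,
       -4.87095409e-02,  2.01694574e-02,  1.58705225e-04]), 'ee_pos': array([0.16418373, 0.65430605, 0.22181281]), 'tool_rot': array([-1.79929397e+02,  5.50801696e-03,  1.65915082e+02]), 'ft_force': array([ 0.2958369 ,  0.15205901, -0.62312136]), 'moment': array([0.06512068, 0.00098205, 0.00254687]), 'grasp_force': 0.0, 'gripper_width': 0.09374262199719244}
top {'camera_matrix': array([[535.66042762,   0.        , 323.15789262],
       [  0.        , 535.66042762, 240.52270951],
       [  0.        ,   0.        ,   1.        ]]), 'pose': array([[ 0.00924773, -0.97365231,  0.22785008,  0.25651559],
       [-0.99994385, -0.00782534,  0.00714527,  0.04521922],
       [-0.005174  , -0.22790337, -0.97367001,  1.51132944],
       [ 0. 
[... 309 characters left out ...]
09435824, -0.55155031,  0.82878753, -1.03602687],
       [-0.00824029, -0.83204068, -0.55465341,  0.84830892],
       [ 0.        ,  0.        ,  0.        ,  1.        ]])}
{'camera_matrix': array([[420.39893213,   0.        , 317.36927342],
       [  0.        , 420.39893213, 240.62199811],
       [  0.        ,   0.        ,   1.        ]]), 'hand_eye': array([[ 2.33847785e-05, -9.63535510e-01, -2.67580493e-01,
         7.82754296e-02],
       [ 9.99999844e-01, -1.26613288e-04,  5.43317535e-04,
         6.34857285e-04],
       [-5.57384985e-04, -2.67580464e-01,  9.63535357e-01,
        -1.62570211e-01],
       [ 0.00000000e+00,  0.00000000e+00,  0.00000000e+00,
         1.00000000e+00]])}
```

View pics/top0.png

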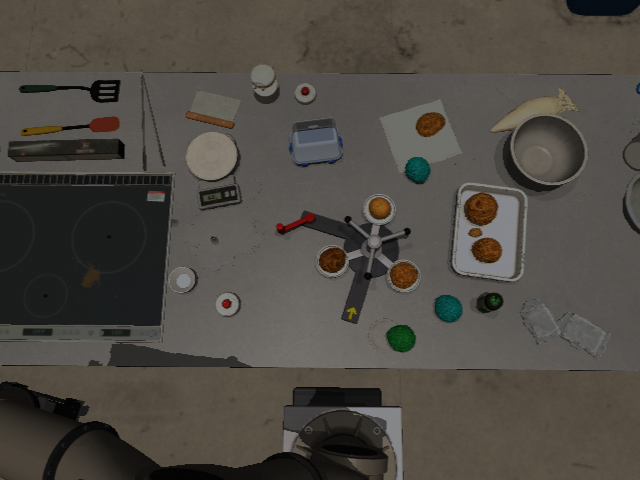

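View pics/side0.png

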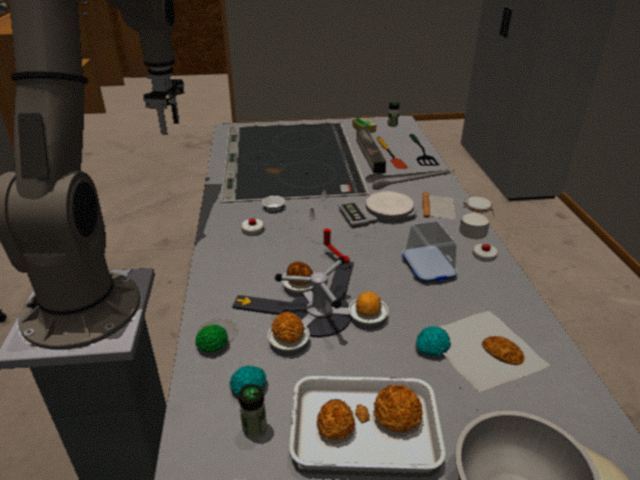

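```bash
cat > h.py <<'E'
import numpy as np,cv2
from plant import manip
def ray(n,u,v,z):
    m=manip.camera_model(n);K=m["camera_matrix"];T=m["pose"]
    d=T[:3,:3]@np.linalg.solve(K,[u,v,1.]);o=T[:3,3];return (o+d*(z-o[2])/d[2])[:2]
def blobs(mask,x0,x1,y0,y1,amin=8):
    k=np.zeros_like(mask);k[y0:y1,x0:x1]=mask[y0:y1,x0:x1]
    n,l,s,c=cv2.connectedComponentsWithStats(k)
    return [(c[i].round(1),s[i,4]) for i in range(1,n) if s[i,4]>=amin]
E
python3 - <<'E'
from h import *
p=cv2.imread("pics/top0.png");h=cv2.cvtColor(p,cv2.COLOR_BGR2HSV)
W=(260,440,180,335)
print("yel",[(b,ray("top",*b[0],.010)) for b in blobs(cv2.inRange(h,(22,150,120),(35,255,255)),*W)])
print("red",[(b,ray("top",*b[0],.05)) for b in blobs(cv2.inRange(h,(0,170,80),(6,255,255))|cv2.inRange(h,(172,150,80),(180,255,255)),*W)])
print("blk",[(b,ray("top",*b[0],.106)) for b in blobs(cv2.inRange(h,(0,0,0),(180,255,38)),*W)])
print("bun",[(b,ray("top",*b[0],.05)) for b in blobs(cv2.inRange(h,(7,140,90),(21,255,255)),*W,amin=60)])
print("hub",ray("top",374,243,.119))
cv2.imwrite("pics/crop.png",cv2.resize(p[185:335,265:445],None,fx=4,fy=4,interpolation=cv2.INTER_CUBIC))
E
```

```text
yel [((array([351.3, 311.2]), np.int32(29)), array([ 0.40585139, -0.02419623]))]
red [((array([301.3, 220.6]), np.int32(145)), array([0.65583007, 0.11827115])), ((array([279.4, 226.1]), np.int32(29)), array([0.63927395, 0.17976243]))]
blk [((array([417.5, 181.8]), np.int32(24)), array([ 0.75409075, -0.20357039])), ((array([337. , 231.9]), np.int32(648)), array([0.60962755, 0.01832103])), ((array([322.3, 219.1]), np.int32(9)), array([0.64520185, 0.05841905])), ((array([366.5, 227.3]), np.int32(77)), array([ 0.62310925, -0.06153829])), ((array([383.5, 231.2]), np.int32(96)), array([ 0.61257805, -0.10738368])), ((array([406.8, 231. ]), np.int32(37)), array([ 0.61363568, -0.1703454 ])), ((array([390.5, 247.9]), np.int32(268)), array([ 0.56649636, -0.12540187])), ((array([368.1, 248.2]), np.int32(17)), array([ 0.56518438, -0.06529895])), ((array([363.1, 259.3]), np.int32(29)), array([ 0.53471917, -0.05164814])), ((array([363.3, 276.6]), np.int32(130)), array([ 0.48798929, -0.0518166 ])), ((array([383.9, 272.7]), np.int32(11)), array([ 0.49892111, -0.1065803 ])), ((array([346.5, 320.1]), np.int32(8)), array([ 0.37310854, -0.00720229]))]
bun [((array([379.7, 206.2]), np.int32(245)), array([ 0.69998477, -0.103871  ])), ((array([404.1, 273.5]), np.int32(209)), array([ 0.50680984, -0.1683074 ]))]
hub [ 0.57664495 -0.08013475]
```

View pics/crop.png

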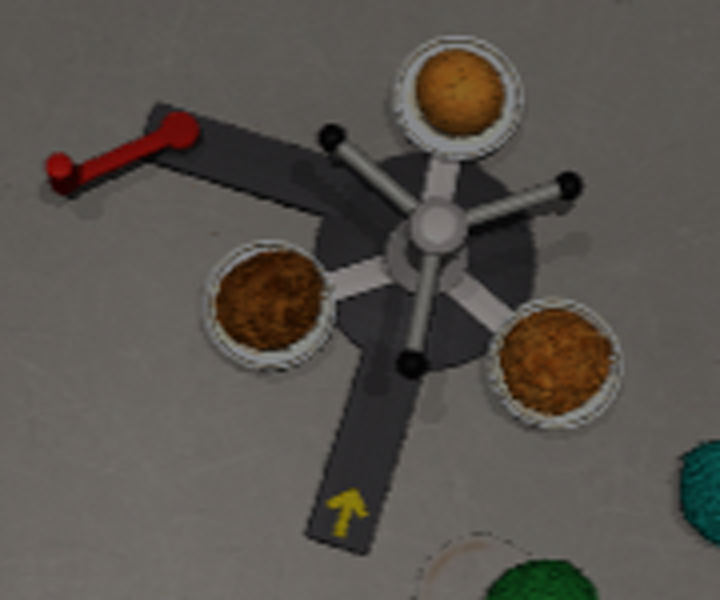

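```bash
python3 - <<'E'
from h import *
c=lambda x,y,z:ray("top",265+x/4-.375,185+y/4-.375,z)
B=np.array([c(332,137,.106),c(569,184,.106),c(411,363,.106)]);D=np.array([c(458,98,.027),c(270,305,.027),c(554,363,.027)])
hb,hd=B.mean(0),D.mean(0);hub=c(438,222,.119)
print("balls",B,hb,"\ndish",D,hd,"hubtop",hub)
H=(hb+hd)/2
an=lambda P:np.degrees(np.arctan2(*(P-H)[...,::-1].T))
print("r",np.linalg.norm(B-H,axis=1),np.linalg.norm(D-H,axis=1)); print("ang balls",an(B),"dish",an(D))
A=np.array([c(346,511,.01),c(338,545,.01)]);print("arrow",A,an(A),np.linalg.norm(A-H,axis=1))
P=c(181,132,.035);k=c(60,166,.079);print("pivot",P,np.linalg.norm(P-H),an(P),"expected",np.degrees(np.arctan2(195,30)),"knob",k,np.linalg.norm(k-P),np.degrees(np.arctan2(*(k-P)[::-1])))
E
```

```text
balls [[ 0.64637456 -0.0104471 ]
 [ 0.61468327 -0.17057553]
 [ 0.49136625 -0.06264851]] [ 0.58414136 -0.08122371] 
dish [[ 0.6981552  -0.10443013]
 [ 0.54511393  0.03027433]
 [ 0.50540775 -0.16880548]] [ 0.58289229 -0.08098709] hubtop [ 0.58451998 -0.08056555]
r [0.09457109 0.09474308 0.09398077] [0.11698718 0.11781438 0.11744076]
ang balls [ 48.34366069 -70.79448771 168.67405935] dish [ -11.50061721  109.02381084 -131.68949394]
arrow [[ 0.40258073 -0.02369921]
 [ 0.37899888 -0.01807809]] [162.39715612 162.87201145] [0.1898245  0.21400942]
pivot [0.66893398 0.09465837] 0.19542004249932696 64.08131387496118 expected 81.2538377374448 knob [0.63161162 0.17646808] 0.0899210111772027 114.52291728190781
```

The wanted bun's candidates are:
- pale smooth bun in the far dish at (380,208)
- brown rough buns in dishes at (333,261) and (404,275)
- brown buns on the tray at (481,208) and (487,250)
- brown piece on the paper at (431,124)
- green and turquoise look-alikes at (401,338), (448,308) and (418,170)

The crop shows the far dish at (380,208) holds the pale bun. It needs about 174° of anticlockwise turn. The brake lever is off, with its knob at about (280,226) and its pivot at (310,218).

I'm closing the gripper and moving over now.

{"api": "move_arm", "payload": {
  "series": "-0.033 -0.013 0 0 -1; -0.066 -0.026 0 0 -1; -0.1 -0.039 0 0 -1; -0.135 -0.053 0 0 -1; -0.17 -0.066 0 0 -1; -0.205 -0.08 0 0 -1; -0.24 -0.094 0 0 -1; -0.275 -0.108 0 0 -1; -0.305 -0.12 0 0 -1; -0.327 -0.128 0 0 -1"
}}

```text
clock: 0.93
ee_pos: [0.4528, 0.4481, 0.2223]
tool_rot: [-180.0, 0.0, 165.8]
ft_force: [0.1, 0.9, 0.1]
gripper_width: 0.031
grasp_force: 0.0
```

```bash
cat >> h.py <<'E'
H=np.array([.5835,-.0811]);YAW=-17.2
def axes(s):
    y=np.radians(s["tool_rot"][2]);return np.array([np.cos(y),np.sin(y)]),np.array([np.sin(y),-np.cos(y)])
def rel(P,s):
    tx,ty=axes(s);d=np.asarray(P)-s["ee_pos"][:2];return (d@tx).round(3),(d@ty).round(3)
def fing(a,s,gap=0,rad=.062):
    tx,ty=axes(s);a=np.radians(a);u=np.array([np.cos(a),np.sin(a)]);t=np.array([-u[1],u[0]])
    h=.008*abs(t@tx)+.0125*abs(t@ty);return H+rad*u-(.006+h+gap)*t
E
python3 - <<'E'
from h import *
s=manip.sense();print(s["clock"],s["ee_pos"],s["tool_rot"],s["joint_pos"],s["gripper_width"])
F=fing(48.6,s,.012);print(F,rel(F,s))
E
```

```text
0.9333 [0.45284585 0.44811275 0.22233518] [-1.79954343e+02  3.27114273e-02  1.65758217e+02] [-58.79843673  21.047137    10.75800628  97.55175922  -4.30449191
  61.83267009  29.05183465] 0.03097333779860804
[ 0.64762247 -0.05497713] (np.float64(-0.313), np.float64(-0.44))
```

{"api": "move_arm", "payload": {
  "series": "-0.02 -0.029 0 0 -1; -0.042 -0.06 0 0 -1; -0.064 -0.091 0 0 -1; -0.086 -0.122 0 0 -1; -0.108 -0.153 0 0 -1; -0.13 -0.184 0 0 -1; -0.152 -0.215 0 0 -1; -0.175 -0.246 0 0 -1; -0.198 -0.278 0 0 -1; -0.22 -0.31 0 0 -1"
}}

```text
clock: 1.77
ee_pos: [0.5885, 0.0948, 0.2224]
tool_rot: [-180.0, -0.0, 165.9]
ft_force: [0.2, 0.3, 0.0]
gripper_width: 0.0006
grasp_force: 0.0
```

{"api": "move_arm", "payload": {
  "series": "-0.022 -0.031 0 0 -1; -0.045 -0.062 0 0 -1; -0.068 -0.094 0 0 -1; -0.084 -0.115 0 0 -1; -0.093 -0.13 0 0 -1; -0.093 -0.13 0 0 -1; -0.093 -0.13 0 0 -1; -0.093 -0.13 0 0 -1; -0.093 -0.13 0 0 -1; -0.093 -0.13 0 0 -1"
}}

```text
clock: 2.6
ee_pos: [0.6466, -0.0507, 0.2225]
tool_rot: [180.0, -0.0, 166.0]
ft_force: [0.2, 0.2, -0.3]
gripper_width: 0.0004
grasp_force: 0.0
```

```bash
python3 - <<'E'
from h import *
s=manip.sense();print(s["clock"],s["ee_pos"],s["tool_rot"],s["joint_pos"],s["gripper_width"])
print(rel(fing(48.6,s,.012),s),s["ee_pos"][2]-.102)
p,d=manip.read_camera("wrist");cv2.imwrite("pics/w1.png",p)
E
```

```text
2.6 [ 0.64661126 -0.05065481  0.2224898 ] [ 1.79982068e+02 -1.36208588e-02  1.66011418e+02] [-17.92924005  22.9826626   22.27566776  96.53532149  -9.63859877
  62.38226225  83.24754965] 0.00041668885305212494
(np.float64(-0.002), np.float64(-0.004)) 0.12048979669195502
```

View pics/w1.png

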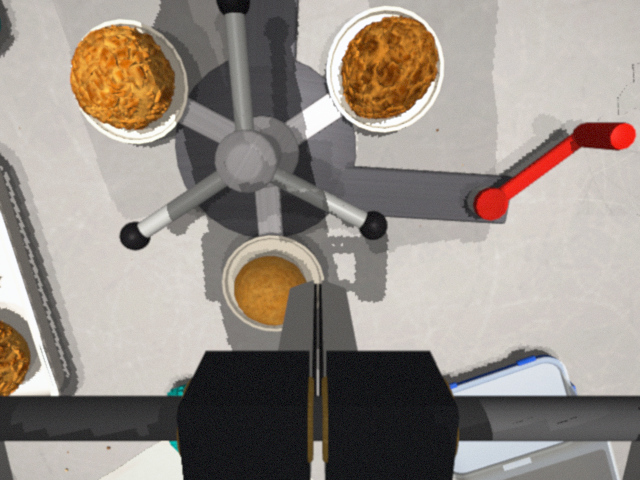

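The wrist view shows the shut fingertips at about (318,285), between the spokes ending at (373,225) and (135,236). The pale bun is at (270,290). I'm lowering until the tips are at z≈0.09, above the bun top.

{"api": "move_arm", "payload": {
  "series": "-0.002 -0.004 0.015 0 -1; -0.002 -0.004 0.035 0 -1; -0.002 -0.004 0.055 0 -1; -0.002 -0.004 0.075 0 -1; -0.002 -0.004 0.092 0 -1; -0.002 -0.004 0.105 0 -1; -0.002 -0.004 0.113 0 -1; -0.002 -0.004 0.115 0 -1; -0.002 -0.004 0.115 0 -1; -0.002 -0.004 0.115 0 -1"
}}

```text
clock: 3.48
ee_pos: [0.6482, -0.0564, 0.1083]
tool_rot: [180.0, 0.1, 165.9]
ft_force: [0.2, 0.4, 0.3]
gripper_width: 0.0003
grasp_force: 0.0
```

```bash
cat > path.py <<'E'
from h import *
import sys
s=manip.sense();print(s["clock"],s["ee_pos"],s["tool_rot"][2],s["ft_force"],s["joint_pos"].round(0))
for f in sys.argv[1:]:
    print(f,*rel(fing(float(f),s),s))
E
python3 path.py $(seq 45 5 225)
```

```text
3.4833 [ 0.6482288  -0.05638091  0.1083089 ] 165.91673212960734 [0.17853867 0.44668662 0.30703176] [-16.  30.  20. 102. -13.  50.  86.]
45 0.008 0.004
50 0.013 0.008
55 0.018 0.012
60 0.023 0.015
65 0.029 0.018
70 0.035 0.02
75 0.042 0.022
80 0.046 0.023
85 0.051 0.024
90 0.056 0.024
95 0.06 0.025
100 0.065 0.024
105 0.07 0.024
110 0.075 0.023
115 0.08 0.021
120 0.085 0.019
125 0.09 0.017
130 0.095 0.014
135 0.099 0.01
140 0.103 0.006
145 0.107 0.002
150 0.111 -0.003
155 0.114 -0.009
160 0.116 -0.014
165 0.118 -0.02
170 0.12 -0.025
175 0.121 -0.03
180 0.122 -0.035
185 0.122 -0.041
190 0.122 -0.046
195 0.121 -0.052
200 0.12 -0.057
205 0.118 -0.063
210 0.116 -0.068
215 0.113 -0.073
220 0.109 -0.078
225 0.105 -0.083
```

{"api": "move_arm", "payload": {
  "series": "0.004 0.001 0 0 -1; 0.008 0.004 0 0 -1; 0.011 0.007 0 0 -1; 0.015 0.01 0 0 -1; 0.019 0.013 0 0 -1; 0.024 0.016 0 0 -1; 0.029 0.018 0 0 -1; 0.035 0.02 0 0 -1; 0.042 0.022 0 0 -1; 0.046 0.023 0 0 -1"
}}

```text
clock: 4.32
ee_pos: [0.6078, -0.0222, 0.1074]
tool_rot: [180.0, -0.0, 165.9]
ft_force: [4.3, -2.8, -0.2]
gripper_width: 0.0003
grasp_force: 1.7
```

```bash
python3 path.py $(seq 80 5 190); python3 - <<'E'
from h import *
p,d=manip.read_camera("wrist");cv2.imwrite("pics/w2.png",p)
E
```

```text
4.3167 [ 0.60777154 -0.02218678  0.10743003] 165.93402488251823 [ 4.25703633 -2.7505536  -0.17970922] [-20.  27.  20. 107. -12.  48.  83.]
80 -0.001 -0.0
85 0.003 0.001
90 0.008 0.001
95 0.013 0.001
100 0.018 0.001
105 0.023 0.0
110 0.028 -0.001
115 0.033 -0.002
120 0.038 -0.004
125 0.043 -0.007
130 0.047 -0.01
135 0.052 -0.013
140 0.056 -0.017
145 0.06 -0.022
150 0.063 -0.027
155 0.066 -0.032
160 0.069 -0.037
165 0.071 -0.043
170 0.072 -0.048
175 0.074 -0.053
180 0.074 -0.059
185 0.074 -0.064
190 0.074 -0.069
```

View pics/w2.png

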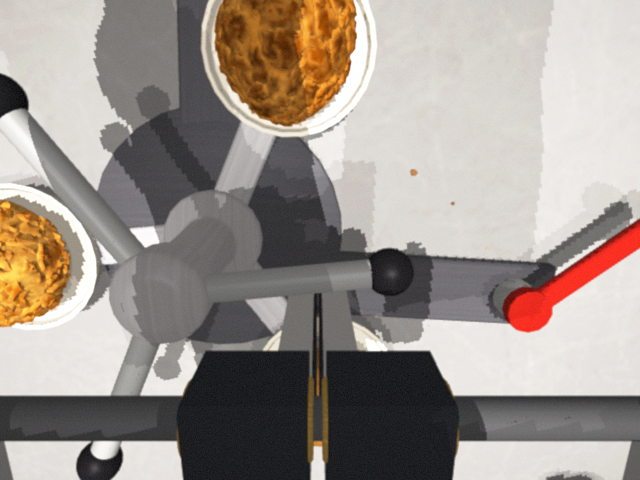

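The fingertip at (318,290) bears on the spoke that ends at (392,272), and the carousel is turning. I'll go on along the arc.

{"api": "move_arm", "payload": {
  "series": "0.003 0.001 0 0 -1; 0.008 0.001 0 0 -1; 0.013 0.001 0 0 -1; 0.018 0.001 0 0 -1; 0.023 0 0 0 -1; 0.028 -0.001 0 0 -1; 0.033 -0.002 0 0 -1; 0.038 -0.004 0 0 -1; 0.043 -0.007 0 0 -1; 0.047 -0.01 0 0 -1"
}}

```text
clock: 5.2
ee_pos: [0.56, -0.0211, 0.1075]
tool_rot: [180.0, -0.0, 165.9]
ft_force: [3.1, 0.2, -0.1]
gripper_width: 0.0006
grasp_force: 1.2
```

```bash
python3 path.py $(seq 130 5 190)
```

```text
5.2 [ 0.55999514 -0.02113912  0.10750472] 165.9232194735343 [ 3.11288745  0.22720691 -0.14407478] [-21.  22.  21. 114. -11.  46.  82.]
130 0.001 0.001
135 0.005 -0.003
140 0.009 -0.007
145 0.013 -0.011
150 0.017 -0.016
155 0.02 -0.021
160 0.022 -0.027
165 0.024 -0.033
170 0.026 -0.038
175 0.027 -0.043
180 0.028 -0.048
185 0.028 -0.053
190 0.028 -0.059
```

{"api": "move_arm", "payload": {
  "series": "0.004 -0.002 0 0 -1; 0.009 -0.007 0 0 -1; 0.013 -0.011 0 0 -1; 0.017 -0.016 0 0 -1; 0.02 -0.021 0 0 -1; 0.022 -0.027 0 0 -1; 0.024 -0.033 0 0 -1; 0.026 -0.038 0 0 -1; 0.027 -0.043 0 0 -1; 0.028 -0.048 0 0 -1"
}}

```text
clock: 6.03
ee_pos: [0.5216, -0.0612, 0.1075]
tool_rot: [180.0, -0.0, 165.9]
ft_force: [1.8, 1.9, 0.2]
gripper_width: 0.0002
grasp_force: 1.4
```

```bash
python3 path.py $(seq 175 5 225)
```

```text
6.0333 [ 0.52158923 -0.06123618  0.10746117] 165.91602576554718 [1.75061807 1.92982393 0.22418584] [-18.  20.  21. 118. -10.  44.  85.]
175 -0.001 0.005
180 0.0 0.0
185 0.0 -0.005
190 0.0 -0.011
195 -0.001 -0.016
200 -0.002 -0.022
205 -0.004 -0.027
210 -0.006 -0.033
215 -0.009 -0.038
220 -0.012 -0.043
225 -0.016 -0.047
```

{"api": "move_arm", "payload": {
  "series": "0 -0.004 0 0 -1; 0 -0.008 0 0 -1; 0 -0.012 0 0 -1; -0.001 -0.016 0 0 -1; -0.002 -0.02 0 0 -1; -0.003 -0.024 0 0 -1; -0.004 -0.027 0 0 -1; -0.005 -0.03 0 0 -1; -0.006 -0.033 0 0 -1; -0.006 -0.033 0 0 -1"
}}

```text
clock: 6.87
ee_pos: [0.5195, -0.0953, 0.1075]
tool_rot: [-180.0, -0.0, 165.9]
ft_force: [0.0, -1.0, -0.4]
gripper_width: 0.0002
grasp_force: 0.1
```

```bash
python3 path.py 205 210 215 220 222 224 226; python3 - <<'E'
from h import *
for n in("top","side"):
    p,d=manip.read_camera(n);cv2.imwrite(f"pics/{n}2.png",p)
    if n=="top":a=cv2.resize(p[185:335,265:445],(480,400),interpolation=cv2.INTER_CUBIC)
    else:b=cv2.resize(p[220:370,220:400],(480,400)[:2],interpolation=cv2.INTER_CUBIC)
cv2.imwrite("pics/c2.png",cv2.resize(np.hstack([a,b]),(800,333)))
E
```

```text
6.8667 [ 0.51952642 -0.09525986  0.10745412] 165.8691993672474 [ 0.00148743 -0.97060828 -0.43706037] [-15.  20.  22. 118. -10.  44.  89.]
205 0.003 0.006
210 0.0 0.001
215 -0.003 -0.004
220 -0.006 -0.009
222 -0.008 -0.011
224 -0.009 -0.013
226 -0.011 -0.015
```

View pics/c2.png

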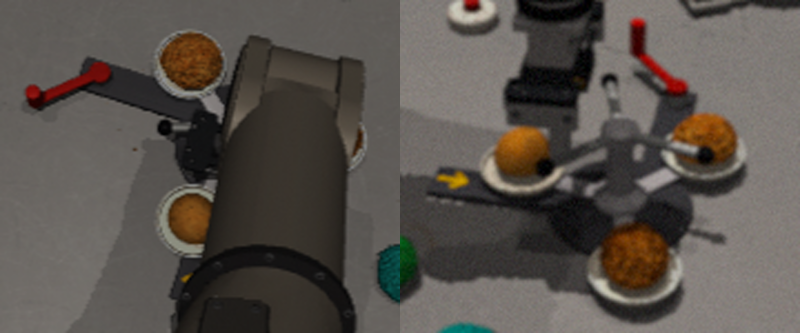

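```bash
cat > m.py <<'E'
from h import *
an=lambda P:np.degrees(np.arctan2(P[1]-H[1],P[0]-H[0]))
def rep(n,x0,y0,sc,pts,z):
    for x,y in pts:
        P=ray(n,x0+x/sc,y0+y/sc,z);print(n,z,P.round(4),"r",np.linalg.norm(P-H).round(4),"ang",an(P).round(1),"err",((an(P)-(162.8 if z<.05 else 162.8+60)+60)%120-60).round(1))
E
python3 - <<'E'
from m import *
rep("side",220,220,2.222,[(122,168),(299,157),(235,274)],.027)
rep("side",220,220,2.222,[(211,80),(306,154),(145,167)],.106)
rep("top",265,185,2.222,[(190,63)],.027);rep("top",265,185,2.222,[(165,127)],.106)
E
```

```text
side 0.027 [ 0.4796 -0.0336] r 0.1143 ang 155.4 err -7.4
side 0.027 [ 0.6777 -0.035 ] r 0.1049 ang 26.1 err -16.7
side 0.027 [ 0.5853 -0.2097] r 0.1286 ang -89.2 err -12.0
side 0.106 [0.5838 0.0129] r 0.094 ang 89.8 err -13.0
side 0.106 [ 0.667  -0.1272] r 0.0954 ang -28.9 err -11.7
side 0.106 [ 0.5031 -0.1308] r 0.0945 ang -148.2 err -11.0
top 0.027 [ 0.6848 -0.0219] r 0.1174 ang 30.3 err -12.5
top 0.106 [0.5812 0.0121] r 0.0933 ang 91.4 err -11.4
```

The side view shows the balls at (611,80), (706,154) and (545,167), so the carousel is about 11.8° short. That agrees with the finger model, so I'll push the rest slowly.

{"api": "move_arm", "payload": {
  "series": "-0.001 -0.002 0 0 -1; -0.002 -0.003 0 0 -1; -0.003 -0.004 0 0 -1; -0.004 -0.006 0 0 -1; -0.005 -0.007 0 0 -1; -0.006 -0.009 0 0 -1; -0.007 -0.01 0 0 -1; -0.008 -0.011 0 0 -1; -0.008 -0.011 0 0 -1; -0.008 -0.011 0 0 -1"
}}

```text
clock: 7.8
ee_pos: [0.5248, -0.1073, 0.1075]
tool_rot: [-180.0, 0.0, 165.9]
ft_force: [0.6, 0.5, -0.3]
gripper_width: 0.0005
grasp_force: 0.2
```

{"api": "move_arm", "payload": {
  "series": "0.002 0.008 0 0 -1; 0.003 0.013 -0.005 0 -1; 0.003 0.013 -0.03 0 -1; 0.003 0.013 -0.06 0 -1; 0.003 0.013 -0.09 0 -1; 0.003 0.03 -0.1 0 -1; 0.003 0.06 -0.1 0 -1; 0.003 0.095 -0.1 0 -1; 0.003 0.13 -0.1 0 -1; 0.003 0.165 -0.1 0 -1"
}}

```text
clock: 8.63
ee_pos: [0.562, 0.0561, 0.2082]
tool_rot: [180.0, 0.0, 165.9]
ft_force: [1.1, -1.0, 0.7]
gripper_width: 0.0006
grasp_force: 0.0
```

{"api": "move_arm", "payload": {
  "series": "-0.01 0.035 0 0 -1; -0.02 0.07 0 0 -1; -0.03 0.105 0 0 -1; -0.04 0.14 0 0 -1; -0.05 0.17 0 0 -1; -0.06 0.19 0 0 -1; -0.07 0.19 0 0 -1; -0.07 0.19 0 0 -1; -0.07 0.19 0 0 -1; -0.07 0.19 0 0 -1"
}}

```text
clock: 9.47
ee_pos: [0.6756, 0.2201, 0.2077]
tool_rot: [-180.0, -0.0, 165.8]
ft_force: [-0.4, -1.1, -0.3]
gripper_width: 0.0007
grasp_force: 0.0
```

```bash
python3 - <<'E'
from h import *
p,d=manip.read_camera("top");cv2.imwrite("pics/top3.png",p);q,d=manip.read_camera("side");cv2.imwrite("pics/side3.png",q)
f=lambda i:cv2.resize(i,None,fx=4,fy=4,interpolation=cv2.INTER_CUBIC)
cv2.imwrite("pics/c3.png",f(p[185:335,265:445]))
s=manip.sense();print(s["ee_pos"],s["tool_rot"],s["joint_pos"].round(0))
E
```

```text
[0.67567509 0.22031124 0.20794597] [1.79991969e+02 7.96060605e-03 1.65858628e+02] [-35.  29.  17.  88.  -9.  64.  60.]
```

View pics/c3.png

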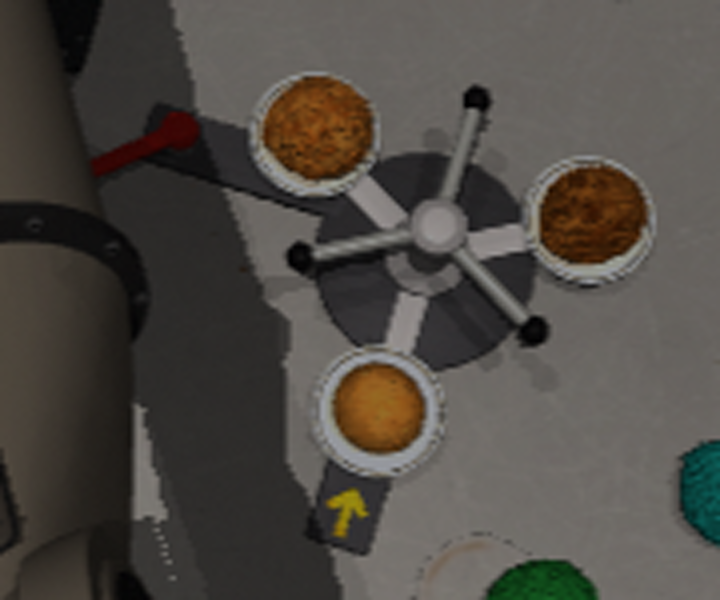

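```bash
python3 - <<'E'
from m import *
rep("top",265-.375,185-.375,4,[(378,411),(315,133),(590,220)],.027)
rep("top",265-.375,185-.375,4,[(477,98),(300,257),(534,330)],.106)
# refine by fits: bright dish rims and black balls
p=cv2.imread("pics/top3.png");g=cv2.cvtColor(p,cv2.COLOR_BGR2GRAY);h=cv2.cvtColor(p,cv2.COLOR_BGR2HSV)
m=((h[...,1]<50)&(g>95)).astype(np.uint8)
for u,v in[(359.1,287.4),(343.4,217.9),(412.1,239.6)]:
    k=np.zeros_like(m);cv2.circle(k,(int(u),int(v)),17,1,-1);ys,xs=np.nonzero(k*m);
    c,r=cv2.minEnclosingCircle(np.c_[xs,ys].astype(np.float32));rep("top",0,0,1,[c],.027);print(r)
s=manip.sense()
piv=H+np.array([.0863,.1774])
for a in(112,120,130,140,150,158,162.8,164):
    for g in([.03] if a==112 else [0]):
        r=np.radians(a);u=np.array([np.cos(r),np.sin(r)]);t=np.array([-u[1],u[0]]);tx,ty=axes(s)
        hh=.008*abs(t@tx)+.0125*abs(t@ty);F=piv+.09*u-(.010+hh+g)*t;print(a,F.round(3),rel(F,s))
E
```

```text
top 0.027 [ 0.4705 -0.0454] r 0.1185 ang 162.5 err -0.3
top 0.027 [ 0.6712 -0.0014] r 0.1185 ang 42.3 err -0.5
top 0.027 [ 0.6085 -0.1969] r 0.1185 ang -77.8 err -0.6
top 0.106 [ 0.6747 -0.1094] r 0.0955 ang -17.2 err -0.0
top 0.106 [0.5627 0.0111] r 0.0945 ang 102.7 err -0.1
top 0.106 [ 0.5143 -0.1447] r 0.094 ang -137.4 err -0.2
top 0.027 [ 0.4716 -0.0451] r 0.1176 ang 162.1 err -0.7
17.000099182128906
top 0.027 [ 6.738e-01 -3.000e-04] r 0.1212 ang 41.8 err -1.0
17.000099182128906
top 0.027 [ 0.6103 -0.1966] r 0.1186 ang -76.9 err 0.3
17.000099182128906
112 [0.686 0.2  ] (np.float64(-0.015), np.float64(-0.017))
120 [0.646 0.186] (np.float64(0.021), np.float64(-0.04))
130 [0.631 0.181] (np.float64(0.034), np.float64(-0.049))
140 [0.617 0.173] (np.float64(0.046), np.float64(-0.06))
150 [0.604 0.162] (np.float64(0.055), np.float64(-0.074))
158 [0.595 0.152] (np.float64(0.061), np.float64(-0.086))
162.8 [0.591 0.145] (np.float64(0.064), np.float64(-0.094))
164 [0.59  0.143] (np.float64(0.065), np.float64(-0.096))
```

The pale dish at crop (378,411) stands in line with the arrow within about 0.3°. Next is the brake: lower outside the knob, then sweep along its arc to the stop.

{"api": "move_arm", "payload": {
  "series": "-0.012 -0.017 0.02 0 -1; -0.012 -0.017 0.045 0 -1; -0.012 -0.017 0.07 0 -1; -0.012 -0.017 0.095 0 -1; -0.012 -0.017 0.115 0 -1; -0.012 -0.017 0.13 0 -1; -0.012 -0.017 0.14 0 -1; -0.012 -0.017 0.143 0 -1; -0.012 -0.017 0.143 0 -1; -0.012 -0.017 0.143 0 -1"
}}

```text
clock: 10.4
ee_pos: [0.6842, 0.2017, 0.0655]
tool_rot: [180.0, 0.1, 165.9]
ft_force: [-0.4, -0.1, 0.5]
gripper_width: 0.0004
grasp_force: 0.0
```

{"api": "move_arm", "payload": {
  "series": "0.008 -0.006 0 0 -1; 0.016 -0.012 0 0 -1; 0.024 -0.018 0 0 -1; 0.033 -0.024 0 0 -1; 0.04 -0.028 0 0 -1; 0.046 -0.033 0 0 -1; 0.052 -0.038 0 0 -1; 0.058 -0.044 0 0 -1; 0.063 -0.05 0 0 -1; 0.067 -0.057 0 0 -1"
}}

```text
clock: 11.23
ee_pos: [0.6041, 0.1626, 0.0646]
tool_rot: [180.0, -0.0, 165.9]
ft_force: [0.4, 0.7, -0.1]
gripper_width: 0.0005
grasp_force: 0.7
```

```bash
cat > b.py <<'E'
from m import *
s=manip.sense();print(s["clock"],s["ee_pos"],s["ft_force"])
piv=H+np.array([.0863,.1774])
for a in(140,145,150,155,160,162.8,165,167):
    r=np.radians(a);u=np.array([np.cos(r),np.sin(r)]);t=np.array([-u[1],u[0]]);tx,ty=axes(s)
    hh=.008*abs(t@tx)+.0125*abs(t@ty);F=piv+.09*u-(.010+hh)*t;print(a,*rel(F,s))
E
python3 b.py
```

```text
11.2333 [0.6041115  0.16258594 0.06455842] [ 0.43274136  0.66213849 -0.06297315]
140 -0.01 0.013
145 -0.005 0.007
150 0.0 -0.0
155 0.004 -0.008
160 0.007 -0.016
162.8 0.009 -0.021
165 0.01 -0.024
167 0.011 -0.027
```

{"api": "move_arm", "payload": {
  "series": "0.001 -0.003 0 0 -1; 0.003 -0.006 0 0 -1; 0.004 -0.009 0 0 -1; 0.005 -0.012 0 0 -1; 0.007 -0.015 0 0 -1; 0.008 -0.018 0 0 -1; 0.008 -0.02 0 0 -1; 0.009 -0.021 0 0 -1; 0.009 -0.022 0 0 -1; 0.009 -0.022 0 0 -1"
}}

```text
clock: 12.07
ee_pos: [0.5905, 0.1435, 0.0644]
tool_rot: [-180.0, -0.0, 165.9]
ft_force: [-0.0, 0.5, 0.4]
gripper_width: 0.0006
grasp_force: 0.3
```

{"api": "move_arm", "payload": {
  "series": "0 -0.001 0 0 -1; 0 -0.001 0 0 -1; 0 -0.001 0 0 -1; 0 -0.002 0 0 -1; 0 -0.002 0 0 -1; 0 -0.002 0 0 -1; 0 -0.002 0 0 -1; 0 -0.002 0 0 -1; 0 -0.002 0 0 -1; 0 -0.002 0 0 -1"
}}

```text
clock: 12.9
ee_pos: [0.5904, 0.1433, 0.0645]
tool_rot: [179.9, 0.0, 166.0]
ft_force: [2.5, 8.9, -1.1]
gripper_width: 0.0003
grasp_force: 4.5
```

The tool stopped moving while the force rose to 9 N, so the lever is at its stop. Backing off and checking.

{"api": "move_arm", "payload": {
  "series": "-0.001 0.005 0 0 -1; -0.003 0.015 0 0 -1; -0.005 0.025 0 0 -1; -0.005 0.03 -0.01 0 -1; -0.005 0.03 -0.04 0 -1; -0.005 0.03 -0.075 0 -1; -0.005 0.03 -0.11 0 -1; -0.005 0.03 -0.14 0 -1; -0.005 0.05 -0.15 0 -1; -0.005 0.08 -0.15 0 -1"
}}

```text
clock: 13.73
ee_pos: [0.6165, 0.2163, 0.2196]
tool_rot: [179.8, 0.3, 165.7]
ft_force: [1.1, 0.2, -0.1]
gripper_width: 0.0005
grasp_force: 0.0
```

{"api": "move_arm", "payload": {
  "series": "0.005 0.03 0 0 -1; 0.01 0.06 0 0 -1; 0.02 0.095 0 0 -1; 0.03 0.13 0 0 -1; 0.04 0.165 0 0 -1; 0.05 0.19 0 0 -1; 0.06 0.2 0 0 -1; 0.06 0.2 0 0 -1; 0.06 0.2 0 0 -1; 0.06 0.2 0 0 -1"
}}

```text
clock: 14.57
ee_pos: [0.6055, 0.4251, 0.2149]
tool_rot: [-180.0, 0.0, 165.8]
ft_force: [0.1, 0.5, 0.2]
gripper_width: 0.0001
grasp_force: 0.0
```

```bash
python3 - <<'E'
from h import *
p,d=manip.read_camera("top");cv2.imwrite("pics/top4.png",p)
cv2.imwrite("pics/c4.png",cv2.resize(p[185:335,265:445],None,fx=4,fy=4,interpolation=cv2.INTER_CUBIC))
E
```

```text
(no output)
```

View pics/c4.png

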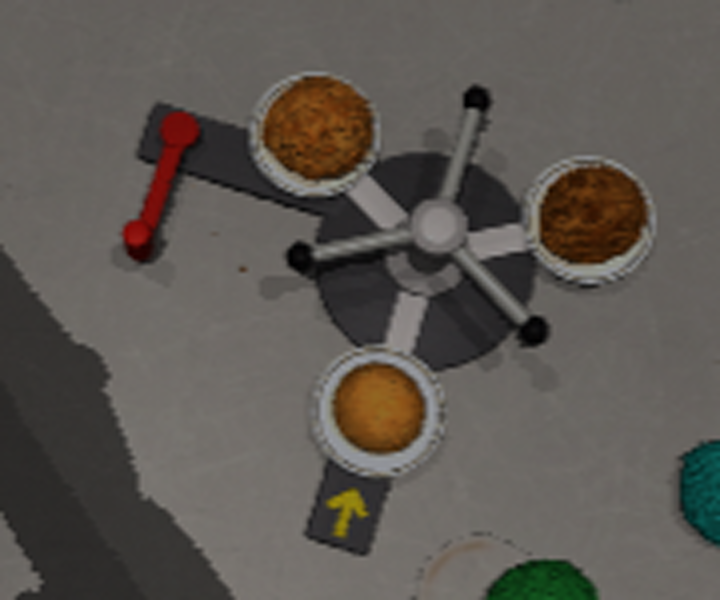

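The pale bun at (378,410) is still at the arrow. The lever, from (181,132) to (137,233), lies parallel to the arrow tongue, so it is locked. Handing in after one quick check of the lever's angle.

```bash
python3 - <<'E'
from m import *
c=lambda x,y,z:ray("top",264.625+x/4,184.625+y/4,z)
k=c(136,233,.079)-c(181,132,.035);a=np.degrees(np.arctan2(k[1],k[0]));print(a)
if abs(a-162.8)<4: print(manip.hand_in())
E
```

```text
161.44617850215968
the job is handed in; nothing more can be done
None
```

The pale bun's dish is at rest at the yellow arrow (within about half a degree), the red brake lever is pushed in to its stop, the arm is clear, and I've handed the job in after about 15 s of robot time.

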